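Slide the spice tin past the spring stop

TASK

At the snack stall the spice tin is parked behind the spring stop of its guide lane. With the fingertips press the yellow spring bar down and keep it held down while you push the tin along the lane, past the two red teeth, into the closed end; then let the bar spring up so that the teeth close behind the tin. Only push the tin, keep it flat on the deck and never lift it, and leave the cups, jar and bottle beside the lane where they stand.

Things in the scene. Friction and masses are not known exactly. Their poses are not given: they have to be found in the camera images.
- dock: fixed wood and aluminium guide lane, 322 mm long, 108 mm wide. Origin: on the counter, on the lane's centre line, level with the entry-side faces of the stop teeth; z up, y along the lane to its closed end, x across. Open end at y = -210 mm. Deck (the tin slides on it) 32 mm above the counter. Side walls: inner faces at x = -42 and +42 mm, 12 mm thick, tops 40 mm above the counter.
- bay (a point): middle of the closed-end bay: on the deck (32 mm above the counter), on the centre line, y = +51 mm of the dock. The end wall's inner face is at dock y = +98 mm, its top 44 mm above the counter. In the bay, between teeth and end wall, the tin's centre can lie from about dock y = +41 to +60 mm.
- bar (a joint): how far the spring bar is pressed straight down, m: 0 = up, 0.014 = fully down on its stop. About 3 N starts it, about 6.5 N holds it fully down; let go, it springs up. The bar is a flat yellow strip, 44 mm wide, on the lane's centre line from dock y = -200 to +35 mm, with a tooth on either side; press it anywhere along it. Pressed 8 mm or more, the teeth are below the deck.
- bar_top (a point): point on the bar's top face, on the centre line, at dock y = -80 mm; 29 mm above the counter when up (3 mm below the deck, so the tin does not touch the bar), moving down with the bar. A fingertip behind the tin can keep the bar down and run along it between the teeth.
- teeth (a point): point midway between the bar's two red stop teeth, level with their tops and their entry-side faces; moves with the bar. Each tooth is 8 mm wide (dock x = -33 to -25 and +25 to +33 mm), 12 mm long (dock y = 0 to +12 mm) and, bar up, stands 8 mm above the deck, blocking the tin.
- tin: flat round steel spice tin with a copper-coloured lid, 76 mm across, 26 mm tall, flat on top; loose, about 0.26 kg. Origin: centre of its underside; z up. It starts flat on the deck on the entry side of the teeth, centre at about dock y = -105 to -55 mm.
- tumbler: bare steel drinking tumbler, open, 68 mm across, 95 mm tall; bystander standing loose beside the dock, origin at the centre of its underside
- chutney: red plastic sauce bottle with a yellow cap, 54 mm across, 115 mm tall; bystander standing loose beside the dock, origin at the centre of its underside
- jar: amber glass jar with a green lid, 64 mm across, 85 mm tall; bystander standing loose beside the dock, origin at the centre of its underside
- mug: blue ceramic cup without handle, open, 66 mm across, 75 mm tall; bystander standing loose beside the dock, origin at the centre of its underside
There are look-alikes about, which are no part of the job. Of the things like the tin, leave any that is green; of the rest the larger one is meant.

How it is judged:
On the way, in this order (a step that is already met when the one before it is completed fails the run):
1. the fingers hold the bar down while the tin is still on the entry side of the teeth (value of joint bar above 0.008 m and contact force between the fingers and bar above 1 N and y of tin in the frame of dock below -0.02 m), for 0.1 s.
2. the tin is passing over the teeth while the fingers hold the bar down (value of joint bar above 0.007 m and contact force between the fingers and bar above 1 N and y of tin in the frame of dock between -0.012 and 0.036 m), for 0.05 s.
At the end, for the whole second after the job is handed in: The tin rests flat on the deck (height within 2 mm, tilt under 0.04 rad), still, in the bay: centre 38 to 64 mm beyond the entry face of the teeth, within 8 mm of the centre line. The bar is up (pressed under 2 mm). Cups, jar and bottle are within 20 mm of where they stood (y of tin in the frame of dock between 0.038 and 0.064 m and x of tin in the frame of dock between -0.008 and 0.008 m and z of tin in the frame of dock between 0.03 and 0.034 m and angle between tin's own z axis and vertical below 0.04 rad and value of joint bar below 0.002 m and linear speed of tin below 0.01 m/s and distance of each of tumbler, chutney, jar, mug from where it was at the start of the episode below 0.02 m); the robot touches nothing.
It fails at once if the tin is lifted off the deck (more than 5 mm) or tipped (more than 0.15 rad) (z of tin in the frame of dock above 0.037 m or angle between tin's own z axis and vertical above 0.15 rad).
It fails at once if the bar is let up while the tin is over the teeth (y of tin in the frame of dock between -0.012 and 0.034 m and value of joint bar below 0.005 m).
It fails at once if a cup, the jar or the bottle beside the lane is moved more than 20 mm, lifted or tipped (distance of any of tumbler, chutney, jar, mug from where it was at the start of the episode above 0.02 m or angle between any of tumbler, chutney, jar, mug's own z axis and vertical above 0.3 rad).
It also fails if it takes over 40 s, if anything falls off the work surface, if the arm or the gripper's body presses on something with over 40 N, if the wrist force passes 120 N, or if a joint passes its speed limit or range.

ROBOT

A 6-joint arm with a two-finger parallel gripper is mounted at the origin on the work surface. World frame = base frame: x ahead of the robot, y to its left, z up, the work surface at z = 0. Lengths are in m, angles in rad, forces in N, time in s.
With the tool pointing down it reaches from about 0.35 to 0.975 m from the base axis. Payload 4.9 kg.
Tool frame: the origin (TCP) lies midway between the tips of the shut fingers; the grasp point (between the pads) lies 19 mm behind it; z points along the fingers, y is the line along which they close (so a half turn about z gives the same grasp; the last joint's range is limited). The gripper opens to 85 mm and grips with 20 to 120 N. Pads are 22 mm wide; open, the fingers measure 114 mm over their backs; the gripper's body (76 mm by 85 mm) begins 54 mm behind the grasp point. The pads swing forward as they close: fully open they stand 13 mm farther back than shut.
Start: joints at [-1.319, 0.053, 1.613, -0, 1.476, -0.119], TCP at [0.226, -0.583, 0.208] pointing down, gripper open.
Joint ranges: [-3.01, 3.01], [-1.01, 2.22], [0.06, 2.58], [-1.02, 4.17], [0.09, 2.62], [-3.14, 3.14]. Speed limits (rad/s): [2.57, 2.57, 3.14, 3.14, 3.14, 3.14].

INTERFACE

Orientations are given as a rotation vector (axis times angle).
In Python, from station import ctrl gives the robot as it stands. The module is installed in compiled form; this text tells all that it offers.
- The arm moves only by the shell command python3 -m handwheel 'ROWS' [OPENING] [FORCE]. ROWS is JSON, a list of rows, each a list of 2 entries, a list of its own where there are three numbers: the shift along the tool's x, y, z in cm, then the turn, a rotation vector about the tool's x, y, z in rad. In form: [[[tx, ty, tz], [ax, ay, az]], ...]. A call has 1 to 5 rows; each row is the pose to reach, as a shift and turn from the pose commanded when the call began, along the tool's axes at that moment; what a row does not reach only later rows make up. A row lasts 1/8 s, in which the tool goes at most 62.5 mm and 10.7 degrees, less where a joint would pass 70% of its speed; a pose out of reach is approached as far as the arm can. A call with a gripper value outside its range is refused whole. OPENING is the gripper's target within -1 to 1 (shut at 1, half-way at 0, fully open at -1), set as the call begins (- or left out, the last holds). The fingers move at their own pace and stop on an object; FORCE is the grip in N (left out, the last holds). Time passes only in rows, so rows that repeat a pose let the fingers close. It gives the time, the measured TCP pose, the force, the opening and the grip force at its end, in the units of the state.
- ctrl.get_obs(): the state, without advancing time (a new reading comes with each control period).
- ctrl.get_image(name): name is "scene" or "top"; returns the picture (384x512x3 uint8, blue, green, red); there is no depth.
- ctrl.calibration(name): a dict with "fx", "fy", "cx", "cy" (pixels), "R" (3x3) and "t" (3): a world point X has camera coordinates R X + t. Camera axes: x right, y down, z forward; pixel columns grow to the right and rows downward; lengths in m; the calibration is good to about 2 mm. A picture is of the moment at which its call begins. calibration takes no time and is no camera call.
- ctrl.finish_job(): hands the job in; it is judged then, once.
Trained networks look in the newest picture that a camera, given by its name, has taken for a name from the list of things; names that differ only in an ending like _2 or _b are one class to them, and where a whole thing is asked for, a point or a joint stands for the part that bears it (a point fixed in the world has none). Each returns a list of dicts, best first, with "score" (0 to 1); they miss things now and then, are a little off and sometimes report something else, mostly with a low value. They report only what shows in the picture. A call takes as long as a camera call. They do not tell look-alikes from the thing itself.
- ctrl.look_for(camera, query): "position" ([column, row] in pixels, amid what is visible of it).
- ctrl.landmark_of(camera, query): "position" ([column, row] in pixels: a listed point, or the origin of a listed thing).
The state is a dict: "t": time; "q": joint angles; "dq": joint speeds; "effort": joint torques, N m; "tool_pos": TCP position; "tool_rot": TCP orientation; "contact_force": force on the tool from outside, world axes, zero at the start; "wrist_torque": the same for the moment, N m; "opening": finger opening in m; "grip_force": force on a finger pad.
Only numpy, scipy, OpenCV 4.12 (cv2) and the standard library are available. Lean on these libraries where they do the work, as an engineer would, in place of code of your own. Each camera call takes 0.05 s, during which the arm holds its last target. There are 200 camera calls.

## Working session

There is one attempt and no reset: what is moved stays moved. The work goes in short steps, Python scripts to look and compute and a shell command to move; the robot and the scene stay as the last step left them, time stands still between calls to the robot, and variables do not carry over. Pictures are saved under pics/ and viewed, at most 10 in all, crops included, and the job is handed in when it is done.

```bash
mkdir -p pics; cat > h.py <<'E'
import numpy as np,cv2
from station import ctrl
def ray(cam,p):
    c=ctrl.calibration(cam);R=np.array(c["R"]);t=np.array(c["t"])
    d=R.T@np.array([(p[0]-c["cx"])/c["fx"],(p[1]-c["cy"])/c["fy"],1]);return -R.T@t,d
def at(cam,p,z):
    o,d=ray(cam,p);return (o+d*(z-o[2])/d[2])
E
python3 - <<'E'
from h import *
for c in("top","scene"):
    cv2.imwrite(f"pics/{c}0.png",ctrl.get_image(c))
    for q,z in(("dock",0),("bay",.032),("bar_top",.029),("teeth",.04),("tin",.032),("tumbler",0),("chutney",0),("jar",0),("mug",0)):
        for r in ctrl.landmark_of(c,q)[:3]:
            print(c,q,round(r["score"],2),np.round(r["position"]),np.round(at(c,r["position"],z),3))
o=ctrl.get_obs();print(o["t"],o["tool_pos"],o["tool_rot"],o["opening"],o["contact_force"])
E
```

```text
top dock 0.7 [239. 190.] [0.603 0.003 0.   ]
top bay 0.98 [217. 202.] [0.574 0.047 0.032]
top bar_top 0.65 [272. 177.] [ 0.628 -0.069  0.029]
top teeth 0.94 [239. 194.] [0.591 0.001 0.04 ]
top tin 0.95 [325.  96.] [ 0.803 -0.182  0.032]
top tin 0.58 [273. 180.] [ 0.621 -0.071  0.032]
top tin 0.58 [385. 162.] [ 0.661 -0.308  0.032]
top tumbler 0.67 [301. 231.] [ 0.512 -0.132  0.   ]
top chutney 0.59 [237. 267.] [0.435 0.005 0.   ]
top jar 0.6 [189. 147.] [0.697 0.113 0.   ]
top jar 0.46 [241. 192.] [ 0.599 -0.002  0.   ]
scene dock 0.81 [261. 194.] [ 0.605 -0.009  0.   ]
scene bay 0.85 [276. 173.] [0.576 0.045 0.032]
scene bar_top 0.98 [241. 200.] [ 0.628 -0.074  0.029]
scene teeth 0.58 [264. 179.] [0.593 0.005 0.04 ]
scene tin 0.96 [224. 282.] [ 0.833 -0.193  0.032]
scene tin 0.7 [150. 254.] [ 0.703 -0.321  0.032]
scene tin 0.69 [245. 198.] [ 0.629 -0.064  0.032]
scene tumbler 0.71 [204. 183.] [ 0.507 -0.136 -0.   ]
scene tumbler 0.47 [246. 197.] [ 0.599 -0.051  0.   ]
scene jar 0.86 [317. 206.] [0.701 0.104 0.   ]
scene mug 0.94 [268. 248.] [ 0.768 -0.063  0.   ]
1.0 [ 0.2264886  -0.58252328  0.20844037] [3.08767984e+00 5.79094290e-01 1.92689882e-05] 0.08573270197256191 [0.31004355 0.16864348 0.37353122]
```

View pics/top0.png

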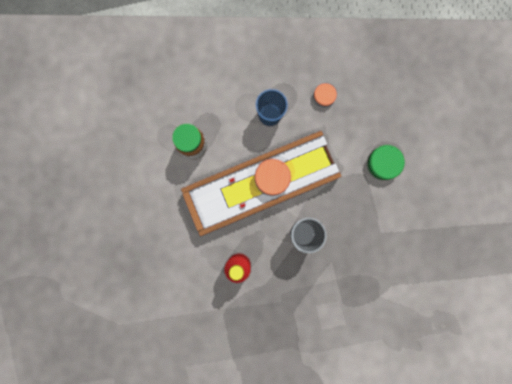

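View pics/scene0.png

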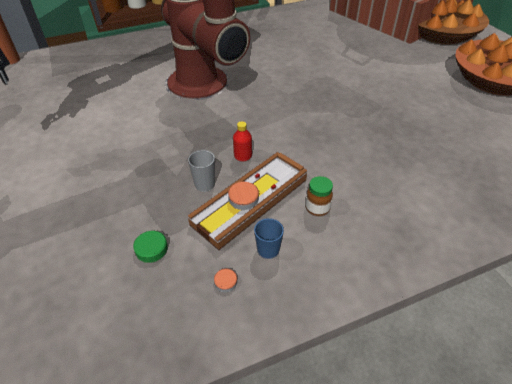

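The tin is the copper disc in the lane, at about top (273,178). The small copper disc at (325,95) and the green one at (386,162) are decoys. The teeth are at about (232,181) and (242,206), and the closed end is to the left. Next I'll fit the bar and tin by colour.

```bash
python3 - <<'E'
from h import *
im=cv2.imread("pics/top0.png");hsv=cv2.cvtColor(im,cv2.COLOR_BGR2HSV)
roi=np.zeros(im.shape[:2],np.uint8);roi[130:235,183:342]=255
ye=cv2.inRange(hsv,(22,120,100),(35,255,255))&roi
p=np.argwhere(ye)[:,::-1];
W=np.array([at("top",q,.029)[:2] for q in p],np.float32)
(c,s,a)=cv2.minAreaRect(W*1000);print("bar rect",c,s,a)
B=cv2.boxPoints((c,s,a));print(B)
orr=cv2.inRange(hsv,(5,120,120),(14,255,255));orr[:, :]&=roi
n,l,st,ce=cv2.connectedComponentsWithStats(orr);i=1+np.argmax(st[1:,4])
print("tin",st[i],ce[i],at("top",ce[i],.058))
# lane direction: long axis of rect
b=sorted([tuple(x) for x in B],key=lambda v:v[1]);e0=np.mean(b[:2],0);e1=np.mean(b[2:],0)
y=(e1-e0)/np.linalg.norm(e1-e0);x=np.array([y[1],-y[0]])
print("len",np.linalg.norm(e1-e0),"ydir",y)
O=e1-35*y;O2=e0+200*y;print("origin",O,O2)
O=(O+O2)/2
for nm,q in(("tin",at("top",ce[i],.058)[:2]*1000),("tumbler",(510,-134)),("chut",(435,5)),("jar",(699,109)),("mug",(768,-63)),("tooth",at("top",(232,181),.04)[:2]*1000),("tooth",at("top",(242,206),.04)[:2]*1000)):
    d=np.array(q)-O;print(nm,d@x,d@y)
tgt=O-150*y
o=ctrl.get_obs();from scipy.spatial.transform import Rotation as Ro
R=Ro.from_rotvec(o["tool_rot"]);print("R",R.as_matrix().round(3).tolist())
print("target -150:",tgt,"tool shift mm",R.inv().apply(np.array([*tgt,150])-1000*np.array(o["tool_pos"])))
# yaw needed so tool y || -lane y
ty=R.as_matrix()[:2,1];print("yaw world",np.arctan2(ty[0]*-y[1]-ty[1]*-y[0],-ty@y))
E
```

```text
bar rect (683.7055053710938, -56.5848388671875) (164.42977905273438, 237.02012634277344) 21.339509963989258
[[ 564.0022     23.882765]
 [ 650.2523   -196.88739 ]
 [ 803.4088   -137.05244 ]
 [ 717.1587     83.71771 ]]
tin [ 183  132  157  103 2305] [258.97353579 182.9462039 ] [ 0.61223904 -0.04059868  0.058     ]
len 237.02013 ydir [-0.36389366  0.9314405 ]
origin [653.3167    21.199821] [654.0518    19.318192]
tin -60.74948186259113 -41.603658146913304
tumbler -189.96721396744 -91.39728909129053
chut -209.2440309613918 65.36496094471067
jar 74.50119422972455 66.16684440380186
mug 76.1808776766087 -119.14957928055674
tooth -35.10043535401504 8.56555316242457
tooth -91.33806527824242 7.813347943314909
R [[0.932, 0.362, 0.0], [0.362, -0.932, -0.0], [-0.0, 0.0, -1.0]]
target -150: [ 708.2683  -119.45706] tool shift mm [ 616.8322934  -257.02616775   58.41881275]
yaw world 0.001652299582534973
```

```bash
python3 - <<'E'
from h import *
from scipy.spatial.transform import Rotation as Ro
im=cv2.imread("pics/top0.png");hsv=cv2.cvtColor(im,cv2.COLOR_BGR2HSV)
print(hsv[178,273],hsv[165,315],hsv[145,290],hsv[192,237])
roi=np.zeros(im.shape[:2],np.uint8);cv2.fillPoly(roi,[np.array([[184,188],[322,132],[341,176],[202,234]])],255)
ye=cv2.morphologyEx(cv2.inRange(hsv,(22,150,120),(35,255,255))&roi,cv2.MORPH_OPEN,np.ones((3,3)))
W=np.array([at("top",q,.029)[:2] for q in np.argwhere(ye)[:,::-1]],np.float32)*1000
B=cv2.boxPoints(cv2.minAreaRect(W));print(cv2.minAreaRect(W))
b=sorted([tuple(x) for x in B],key=lambda v:v[1]);e0=np.mean(b[:2],0);e1=np.mean(b[2:],0)
y=(e1-e0)/np.linalg.norm(e1-e0);x=np.array([y[1],-y[0]])
O=e1-35*y;O2=e0+200*y;print("ydir",y,"origin",O,O2);
orr=cv2.inRange(hsv,(0,100,190),(16,255,255))&roi
n,l,st,ce=cv2.connectedComponentsWithStats(orr);i=1+np.argmax(st[1:,4]);ct=ce[i]
print("tin",st[i],ct)
for nm,q in(("tin",at("top",ct,.058)[:2]*1000),("tumbler",(510,-134)),("chut",(435,5)),("jar",(699,109)),("mug",(768,-63)),("tooth",at("top",(232,181),.04)[:2]*1000),("tooth",at("top",(242,206),.04)[:2]*1000)):
    d=np.array(q)-O;print(nm,d@x,d@y)
o=ctrl.get_obs();R=Ro.from_rotvec(o["tool_rot"])
tgt=O-150*y;print("target",tgt,R.inv().apply(np.array([*tgt,150])-1000*np.array(o["tool_pos"])))
ty=R.as_matrix()[:2,1];print("yaw world",np.arctan2(ty[0]*-y[1]-ty[1]*-y[0],-ty@y))
E
```

```text
[ 10 130 226] [ 30 160 229] [ 13 138 159] [ 30 161 228]
((629.4259643554688, -77.76670837402344), (40.912353515625, 235.16978454589844), 23.04608726501465)
ydir [-0.39147142  0.92019033] origin [597.0963     -1.7728882] [597.16284    -1.9291229]
tin [256 159  35  35 964] [272.68153527 176.19190871]
tin 0.6358180594797709 -72.87162991055634
tumbler -131.90832048042103 -87.57839308453185
chut -146.50806876404567 69.68841956781762
jar 137.1352067352982 62.03976057695763
mug 133.29525629298405 -123.2445046134053
tooth 25.86676339146159 7.728048030777366
tooth -30.368328571483545 8.650983355725305
target [ 655.817   -139.80144] [ 560.5736949  -257.07033018   58.41893541]
yaw world 0.03143759619624801
```

```bash
python3 -m handwheel '[[[5.6,-2.6,0],[0,0,0]],[[11.2,-5.2,0],[0,0,0]],[[16.8,-7.7,0],[0,0,-0.03]],[[22.4,-10.3,0],[0,0,-0.03]],[[28,-12.9,0],[0,0,-0.03]]]' 1 40
cat > pos.py <<'E'
from h import *
from scipy.spatial.transform import Rotation as Ro
O=np.array([597.1,-1.9]);y=np.array([-.39147,.92019]);x=np.array([y[1],-y[0]])
def rep():
    o=ctrl.get_obs();p=np.array(o["tool_pos"])*1000;R=Ro.from_rotvec(o["tool_rot"]);d=p[:2]-O
    print("t",o["t"],"dock xyz",(d@x).round(1),(d@y).round(1),p[2].round(1),"F",np.round(o["contact_force"],1),"op",o["opening"],"R",R.as_matrix().round(3).tolist())
    return p,R
if __name__=="__main__":
    import sys
    p,R=rep();a=list(map(float,sys.argv[1:]))
    if a:
        T=np.array([*(O+a[0]*x+a[1]*y),a[2]]);print("shift cm",(R.inv().apply(T-p)/10).round(2))
E
python3 pos.py 0 -145 120
```

```text
t: 1.62
tool_pos: [0.4419, -0.3593, 0.2087]
tool_rot: [3.078, 0.625, 0.001]
contact_force: [-0.0, 0.2, -0.2]
opening: 0.0001
grip_force: 0.0
t 1.625 dock xyz -282.7 -268.1 208.7 F [-0.   0.2 -0.2] op 0.00010974699920983185 R [[0.921, 0.39, 0.001], [0.39, -0.921, -0.001], [0.0, 0.001, -1.0]]
shift cm [ 28.25 -12.36   8.87]
```

```bash
python3 -m handwheel '[[[5.6,-2.5,0],[0,0,0]],[[11.3,-5,0],[0,0,0]],[[16.9,-7.4,0],[0,0,0]],[[22.6,-9.9,3],[0,0,0]],[[28.2,-12.4,6],[0,0,0]]]'
python3 -m handwheel '[[[0,0,2.8],[0,0,0]],[[0,0,2.8],[0,0,0]]]'
python3 - <<'E'
from h import *
cv2.imwrite("pics/top1.png",cv2.resize(ctrl.get_image("top")[100:260,160:370],None,fx=3.5,fy=3.5))
E
python3 pos.py 0 -145 40
```

```text
t: 2.25
tool_pos: [0.6461, -0.1433, 0.154]
tool_rot: [3.077, 0.626, 0.003]
contact_force: [0.2, -0.8, 0.2]
opening: 0.0003
grip_force: 0.0
t: 2.5
tool_pos: [0.6426, -0.1434, 0.1224]
tool_rot: [-3.075, -0.626, 0.009]
contact_force: [-0.1, -0.2, 0.8]
opening: 0.0005
grip_force: 0.0
t 2.55 dock xyz -13.0 -149.3 124.7 F [ 0.2 -1.3 -0.2] op 8.863217675900853e-05 R [[0.921, 0.39, -0.003], [0.39, -0.921, 0.001], [-0.002, -0.002, -1.0]]
shift cm [ 1.32 -0.42  8.47]
```

View pics/top1.png

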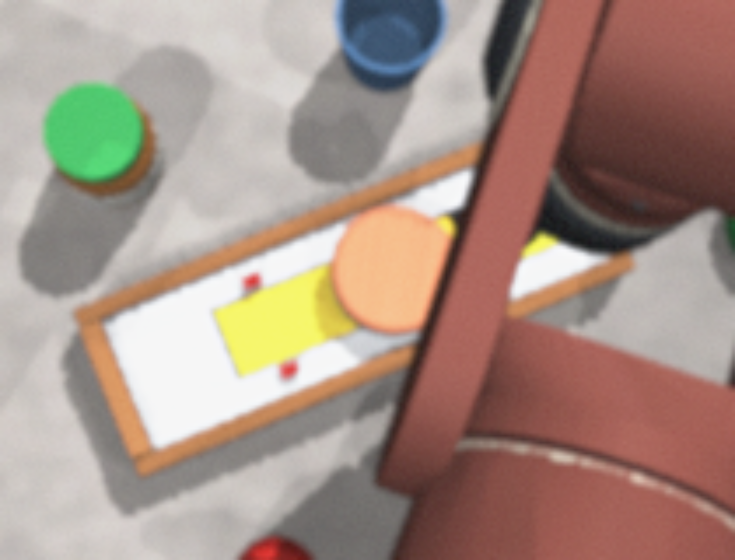

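```bash
python3 -m handwheel '[[[1.3,-0.4,0],[0,0,0]],[[1.3,-0.4,3],[0,0,0]],[[1.3,-0.4,6],[0,0,0]],[[1.3,-0.4,7.8],[0,0,0]],[[1.3,-0.4,7.8],[0,0,0]]]'
python3 - <<'E'
from h import *
cv2.imwrite("pics/sc1.png",cv2.resize(ctrl.get_image("scene")[120:270,160:350],None,fx=4,fy=4))
E
python3 pos.py 0 -145 30
```

```text
t: 3.18
tool_pos: [0.6544, -0.1359, 0.0471]
tool_rot: [-3.078, -0.625, 0.002]
contact_force: [-0.4, 0.0, -0.4]
opening: -0.0001
grip_force: 0.0
t 3.225 dock xyz 0.9 -146.4 48.5 F [-0.   0.   0.4] op -3.491547520269211e-05 R [[0.921, 0.39, 0.001], [0.39, -0.921, -0.0], [0.001, 0.0, -1.0]]
shift cm [-0.09 -0.14  1.85]
```

View pics/sc1.png

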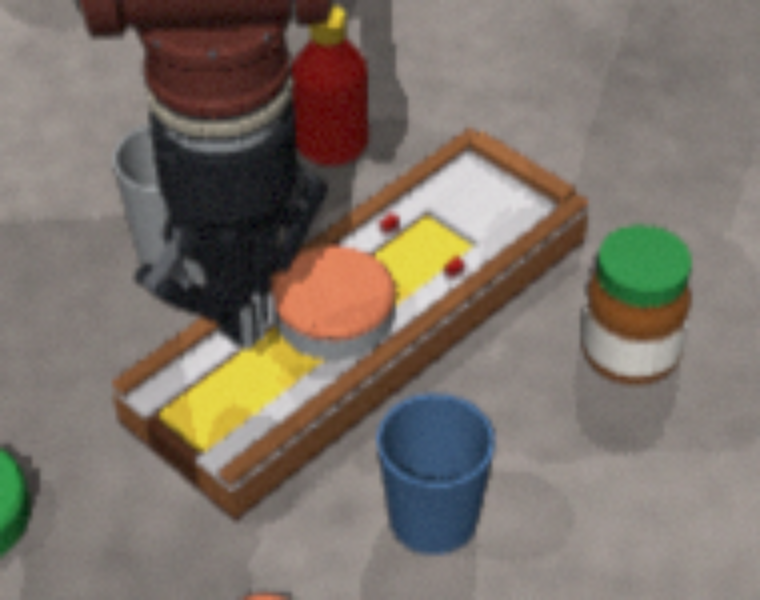

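The picture shows the fingertips over the bar, behind the tin. The gripper's knuckles spread along the lane, towards the tin. I'll turn the tool a quarter turn so the flat pad edges face the tin instead.

```bash
python3 -c "
from station import ctrl;print(ctrl.get_obs()['q'])"
python3 -m handwheel '[[[0,0,-1],[0,0,0.17]],[[0,0,-1],[0,0,0.35]],[[0,0,-1],[0,0,0.52]],[[0,0,-1],[0,0,0.7]],[[0,0,-1],[0,0,0.87]]]'
python3 -m handwheel '[[[0,0,0],[0,0,0.17]],[[0,0,0],[0,0,0.35]],[[0,0,0],[0,0,0.52]],[[0,0,0],[0,0,0.7]],[[0,0,0],[0,0,0.7]]]'
python3 pos.py 0 -145 32
```

```text
[-3.16137327e-01  2.92184947e-01  1.62190644e+00  1.01248170e-04
  1.22682282e+00  8.54212113e-01]
t: 3.85
tool_pos: [0.6564, -0.1365, 0.0605]
tool_rot: [3.053, -0.739, 0.006]
contact_force: [-0.4, -0.6, 0.4]
opening: 0.0006
grip_force: 0.0
t: 4.47
tool_pos: [0.6562, -0.1365, 0.0601]
tool_rot: [-2.621, 1.731, -0.005]
contact_force: [0.3, -0.4, -0.0]
opening: 0.0001
grip_force: 0.0
t 4.475 dock xyz 1.7 -146.9 60.1 F [ 0.3 -0.4 -0. ] op 6.475807976603918e-05 R [[0.393, -0.92, 0.003], [-0.92, -0.393, -0.001], [0.002, -0.003, -1.0]]
shift cm [-0.2   0.18  2.81]
```

```bash
python3 -m handwheel '[[[0,0.2,1.5],[0,0,0]],[[0,0.2,2.8],[0,0,0]],[[0,0.2,3.4],[0,0,0]],[[0,0.2,3.9],[0,0,0]],[[0,0.2,4.3],[0,0,0]]]'
python3 -m handwheel '[[[0,0,0],[0,0,0]],[[0,0,0],[0,0,0]]]'
python3 pos.py -0 -55 17
```

```text
t: 5.1
tool_pos: [0.6531, -0.1368, 0.0146]
tool_rot: [-2.62, 1.733, -0.0]
contact_force: [-0.7, 0.6, -0.2]
opening: 0.0001
grip_force: 0.0
t: 5.35
tool_pos: [0.6533, -0.1368, 0.0152]
tool_rot: [-2.62, 1.733, -0.001]
contact_force: [0.4, -0.1, 0.4]
opening: -0.0001
grip_force: 0.0
t 5.35 dock xyz -1.2 -146.2 15.2 F [ 0.4 -0.1  0.4] op -8.350820836539459e-05 R [[0.391, -0.92, 0.001], [-0.92, -0.391, -0.0], [0.0, -0.0, -1.0]]
shift cm [-9.12 -0.11 -0.18]
```

```bash
python3 - <<'E'
from h import *
cv2.imwrite("pics/sc2.png",cv2.resize(ctrl.get_image("scene")[120:270,160:350],None,fx=4,fy=4,interpolation=cv2.INTER_CUBIC))
ctrl.get_image("top")
for q,z in (("teeth",.04),("bar_top",.029),("tin",.032)):
  for c in("top","scene"):
    for r in ctrl.landmark_of(c,q)[:2]: print(c,q,round(r["score"],2),np.round(r["position"],1),at(c,r["position"],z).round(3))
o=ctrl.get_obs();print(o["contact_force"],o["effort"])
E
```

```text
top teeth 0.93 [236.2 191.4] [0.596 0.007 0.04 ]
scene teeth 0.59 [261.2 178.4] [ 0.588 -0.002  0.04 ]
scene teeth 0.26 [245.1 153.2] [ 0.479 -0.003  0.04 ]
scene bar_top 0.8 [242.4 199.6] [ 0.628 -0.071  0.029]
scene bar_top 0.58 [276.1 172.2] [0.572 0.049 0.029]
top tin 0.86 [382.9 164.4] [ 0.655 -0.305  0.032]
top tin 0.73 [326.8  96.9] [ 0.801 -0.187  0.032]
scene tin 0.86 [151.1 250.3] [ 0.693 -0.317  0.032]
scene tin 0.77 [244.4 200.5] [ 0.636 -0.068  0.032]
[-0.31788488 -0.65909813  0.14244495] [ 1.65031128e-03 -4.67743349e+01 -3.25633264e+01  1.26549603e-04
 -1.02375529e-03 -4.08435039e-05]
```

View pics/sc2.png

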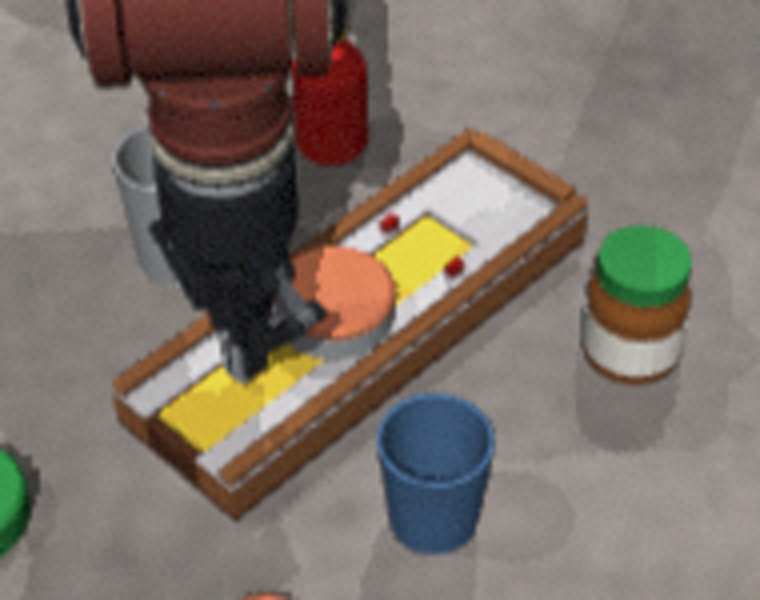

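```bash
python3 - <<'E'
from h import *
c=ctrl.calibration("scene");R=np.array(c["R"]);t=np.array(c["t"])
p=np.array(ctrl.get_obs()["tool_pos"])
for dz in(0,.0137,.03):
    X=R@(p+[0,0,dz])+t;u=np.array([c["fx"]*X[0]/X[2]+c["cx"],c["fy"]*X[1]/X[2]+c["cy"]]);print(p[2]+dz,(u-[160,120])*4)
E
```

```text
0.014952454980348043 [245.1966433  392.40437116]
0.028652454980348043 [243.72821013 377.9377126 ]
0.04495245498034804 [241.9432999  360.35319643]
```

The teeth are still up and the tip shows at about (245,378), which puts it near z = 28 mm: it isn't touching the bar yet. I'll keep going down, watching the force.

```bash
python3 -m handwheel '[[[0,0,0.1],[0,0,0]],[[0,0,0.2],[0,0,0]],[[0,0,0.3],[0,0,0]],[[0,0,0.4],[0,0,0]]]'
python3 -m handwheel '[[[0,0,0.1],[0,0,0]],[[0,0,0.2],[0,0,0]],[[0,0,0.3],[0,0,0]],[[0,0,0.3],[0,0,0]]]'
```

```text
t: 6.25
tool_pos: [0.6529, -0.1368, 0.0107]
tool_rot: [2.62, -1.734, -0.0]
contact_force: [-0.1, -0.5, -0.7]
opening: 0.0001
grip_force: 0.0
t: 6.75
tool_pos: [0.6529, -0.1367, 0.0077]
tool_rot: [2.62, -1.734, -0.0]
contact_force: [0.2, 0.9, 0.2]
opening: 0.0001
grip_force: 0.0
```

```bash
python3 - <<'E'
from h import *
i=ctrl.get_image("scene");cv2.imwrite("pics/sc3.png",cv2.resize(i[150:250,180:310],None,fx=6,fy=6,interpolation=cv2.INTER_CUBIC))
E
```

```text
(no output)
```

View pics/sc3.png

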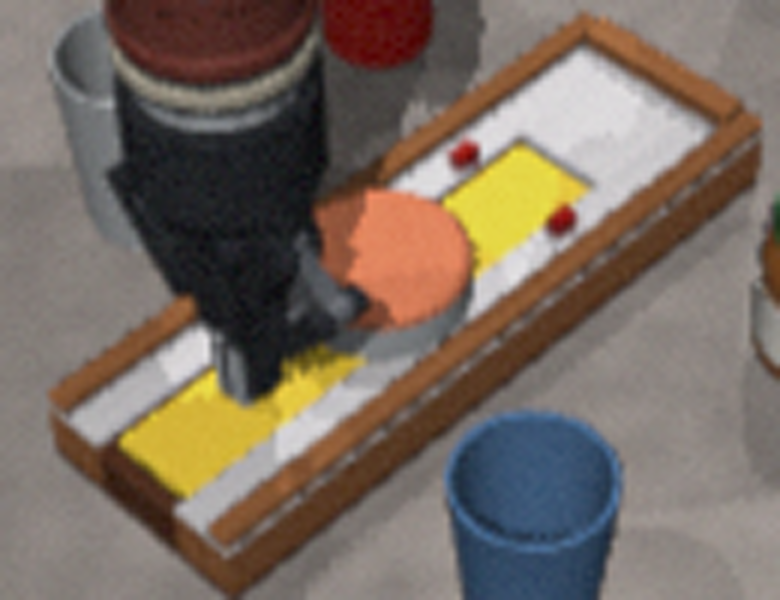

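```bash
for i in 1 2 3; do python3 -m handwheel '[[[0,0,0.1],[0,0,0]],[[0,0,0.2],[0,0,0]],[[0,0,0.2],[0,0,0]]]' | egrep 'pos|force'; done
```

```text
tool_pos: [0.653, -0.1368, 0.0062]
contact_force: [-1.4, 0.5, 2.5]
grip_force: 0.9
tool_pos: [0.653, -0.1368, 0.0039]
contact_force: [-1.0, 0.2, 3.7]
grip_force: 1.7
tool_pos: [0.653, -0.1368, 0.0018]
contact_force: [-1.9, 0.8, 3.6]
grip_force: 1.9
```

```bash
for i in 1 2 3; do python3 -m handwheel '[[[0,0,0.1],[0,0,0]],[[0,0,0.2],[0,0,0]],[[0,0,0.2],[0,0,0]]]' | egrep 'pos|force'; done
python3 - <<'E'
from h import *
i=ctrl.get_image("scene");cv2.imwrite("pics/sc4.png",cv2.resize(i[150:250,180:310],None,fx=6,fy=6,interpolation=cv2.INTER_CUBIC))
E
```

```text
tool_pos: [0.6531, -0.1368, -0.0001]
contact_force: [-1.0, 0.6, 5.3]
grip_force: 2.2
tool_pos: [0.6531, -0.1368, -0.0021]
contact_force: [-0.9, 0.6, 4.8]
grip_force: 2.4
tool_pos: [0.6531, -0.1368, -0.004]
contact_force: [-1.0, 1.3, 5.3]
grip_force: 2.7
```

View pics/sc4.png

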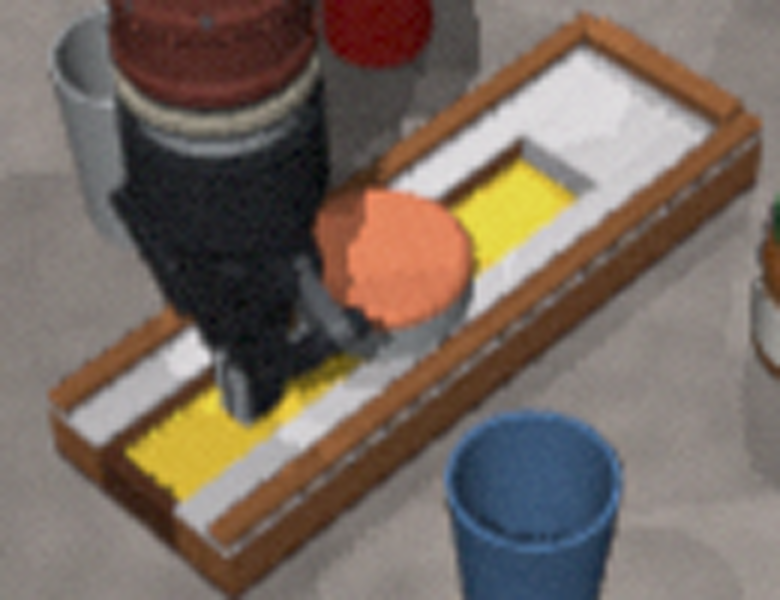

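The bar is down: both red teeth have dropped below the deck, and the tin is still on the entry side. Next I'll press slightly deeper and push along the lane (tool −x).

```bash
python3 -m handwheel '[[[0,0,0.1],[0,0,0]],[[-0.8,0,0.15],[0,0,0]],[[-1.6,0,0.15],[0,0,0]],[[-2.4,0,0.15],[0,0,0]],[[-3.2,0,0.15],[0,0,0]]]' | egrep 'pos|force'
python3 -m handwheel '[[[-0.8,0,0],[0,0,0]],[[-1.6,0,0],[0,0,0]],[[-2.4,0,0],[0,0,0]],[[-3.2,0,0],[0,0,0]]]' | egrep 'pos|force'
python3 - <<'E'
from h import *
i=ctrl.get_image("scene");cv2.imwrite("pics/sc5.png",cv2.resize(i[150:250,180:310],None,fx=6,fy=6,interpolation=cv2.INTER_CUBIC))
E
python3 pos.py
```

```text
tool_pos: [0.6426, -0.1093, -0.0041]
contact_force: [2.1, -5.0, 4.8]
grip_force: 3.4
tool_pos: [0.6302, -0.0798, -0.0041]
contact_force: [2.8, -5.1, 4.2]
grip_force: 3.4
t 10.275 dock xyz -0.0 -83.6 -4.2 F [ 0.4 -3.4  6.5] op -0.00016382187425170573 R [[0.391, -0.92, 0.005], [-0.92, -0.391, -0.003], [0.005, -0.003, -1.0]]
```

View pics/sc5.png

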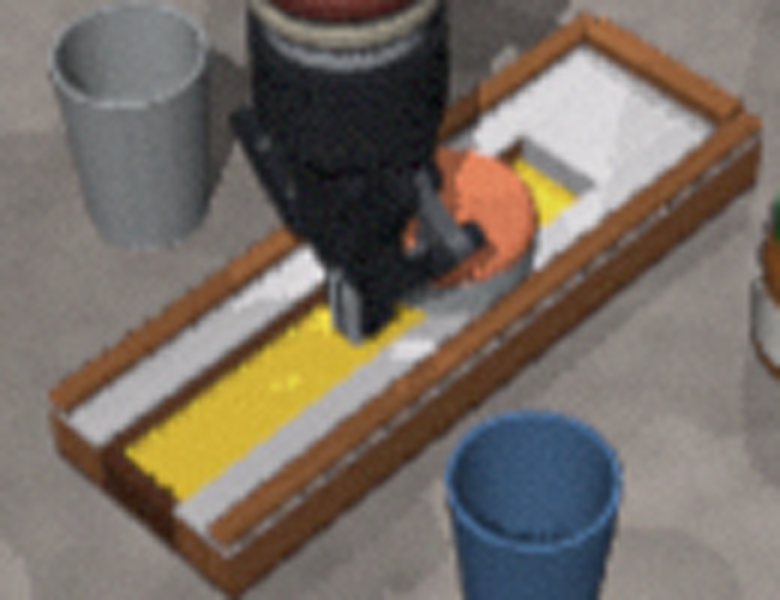

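The tin slid forward flat, with its lid around (480,215). The bar is still down with about 5–6 N on it. Pushing on.

```bash
python3 -m handwheel '[[[-0.9,0,0],[0,0,0]],[[-1.8,0,0],[0,0,0]],[[-2.7,0,0],[0,0,0]],[[-3.6,0,0],[0,0,0]],[[-4.5,0,0],[0,0,0]]]' | egrep 'pos|force'
python3 -m handwheel '[[[-0.9,0,0],[0,0,0]],[[-1.8,0,0],[0,0,0]],[[-2.6,0,0],[0,0,0]],[[-3.3,0,0],[0,0,0]],[[-3.8,0,0],[0,0,0]]]' | egrep 'pos|force'
python3 - <<'E'
from h import *
i=ctrl.get_image("scene");cv2.imwrite("pics/sc6.png",cv2.resize(i[140:240,190:320],None,fx=6,fy=6,interpolation=cv2.INTER_CUBIC))
E
python3 pos.py
```

```text
tool_pos: [0.6127, -0.0382, -0.0041]
contact_force: [3.0, -4.9, 4.9]
grip_force: 3.5
tool_pos: [0.5979, -0.0031, -0.0041]
contact_force: [2.3, -4.9, 5.3]
grip_force: 3.5
t 11.575 dock xyz 0.3 -0.8 -4.2 F [ 1.5 -3.4  6.9] op 0.0001883525482984295 R [[0.391, -0.92, 0.005], [-0.92, -0.391, -0.003], [0.005, -0.004, -1.0]]
```

View pics/sc6.png

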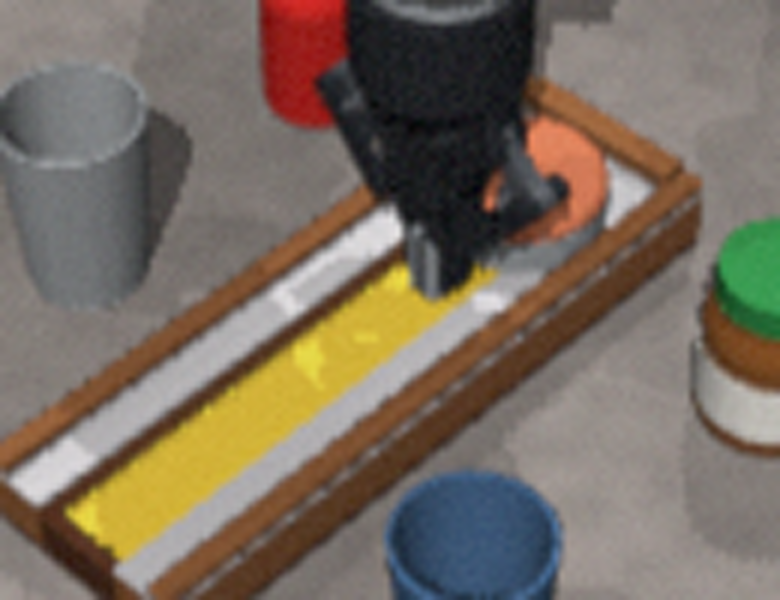

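The tin is in the bay, with the lid's right edge at about (607,190). I'll compare that edge with projected tin positions.

```bash
python3 - <<'E'
from pos import *
c=ctrl.calibration("scene");Rm=np.array(c["R"]);t=np.array(c["t"])
a=np.linspace(0,6.28,100)
for yy in(-73,36,41,46,51,56,60):
    ctr=O+yy*y;P=np.c_[ctr[0]+38*np.cos(a),ctr[1]+38*np.sin(a),np.full(100,58)]/1000
    X=P@Rm.T+t;u=c["fx"]*X[:,0]/X[:,2]+c["cx"];v=c["fy"]*X[:,1]/X[:,2]+c["cy"]
    print(yy,"right",(u.max()-190)*6,"top",(v.min()-140)*6,"bottom",(v.max()-140)*6)
im=ctrl.get_image("scene");hsv=cv2.cvtColor(im,cv2.COLOR_BGR2HSV)
m=cv2.inRange(hsv,(0,110,170),(16,255,255));m[:,:260]=0;m[200:]=0
n,l,st,ce=cv2.connectedComponentsWithStats(m);i=1+np.argmax(st[1:,4]);s=st[i]
print("seen right",(s[0]+s[2]-190)*6,"top",(s[1]-140)*6,"bottom",(s[1]+s[3]-140)*6)
E
```

```text
-73 right 406.3442042799702 top 239.07377766499468 bottom 373.0906455071189
36 right 580.8637481700188 top 113.73740416959197 bottom 234.37195902456847
41 right 588.4461564721155 top 108.28411955310014 bottom 228.35319012658442
46 right 595.9934954830801 top 102.8554146619731 bottom 222.36293471666545
51 right 603.5060079393094 top 97.45112368667856 bottom 216.4009906527058
56 right 610.9900197577326 top 92.07108230569236 bottom 210.4671576988382
60 right 616.956950592205 top 87.78439942447329 bottom 205.74019797970328
seen right 1932 top -600 bottom -330
```

Allowing for the row bias seen on the starting view, the tin is at about y = 47–51 mm. I'll nudge it 3 mm further, back off, then lift clear.

```bash
python3 -m handwheel '[[[-0.3,0,0],[0,0,0]],[[-0.3,0,0],[0,0,0]],[[0.5,0,0],[0,0,0]],[[1.5,0,0],[0,0,0]],[[1.5,0,0],[0,0,0]]]' | egrep 'pos|force'
python3 -m handwheel '[[[0,0,-0.7],[0,0,0]],[[0,0,-1.4],[0,0,0]],[[0,0,-2.4],[0,0,0]],[[0,0,-6],[0,0,0]],[[0,0,-12],[0,0,0]]]' | egrep 'pos|force'
python3 -m handwheel '[[[6,0,-3],[0,0,0]],[[12,0,-6],[0,0,0]],[[18,0,-6],[0,0,0]],[[22,0,-6],[0,0,0]],[[22,0,-6],[0,0,0]]]' | egrep '^t:|pos|force'
python3 - <<'E'
from pos import *
im=ctrl.get_image("top");cv2.imwrite("pics/top9.png",cv2.resize(im[100:260,160:370],None,fx=3.5,fy=3.5))
hsv=cv2.cvtColor(im,cv2.COLOR_BGR2HSV)
roi=np.zeros(im.shape[:2],np.uint8);cv2.fillPoly(roi,[np.array([[184,188],[322,132],[341,176],[202,234]])],255)
n,l,st,ce=cv2.connectedComponentsWithStats(cv2.inRange(hsv,(0,100,190),(16,255,255))&roi);i=1+np.argmax(st[1:,4])
d=at("top",ce[i],.058)[:2]*1000-O;print(st[i],"tin dock",d@x,d@y)
E
```

```text
tool_pos: [0.602, -0.0154, -0.0053]
contact_force: [-0.5, 0.0, 5.3]
grip_force: 2.8
tool_pos: [0.5984, -0.0148, 0.1121]
contact_force: [1.7, -0.6, -0.8]
grip_force: 0.0
t: 13.5
tool_pos: [0.6871, -0.2207, 0.1734]
contact_force: [-0.4, 0.9, -0.5]
grip_force: 0.0
[ 199  180   36   36 1025] tin dock 4.350227115146339 50.12238656151142
```

View pics/top9.png

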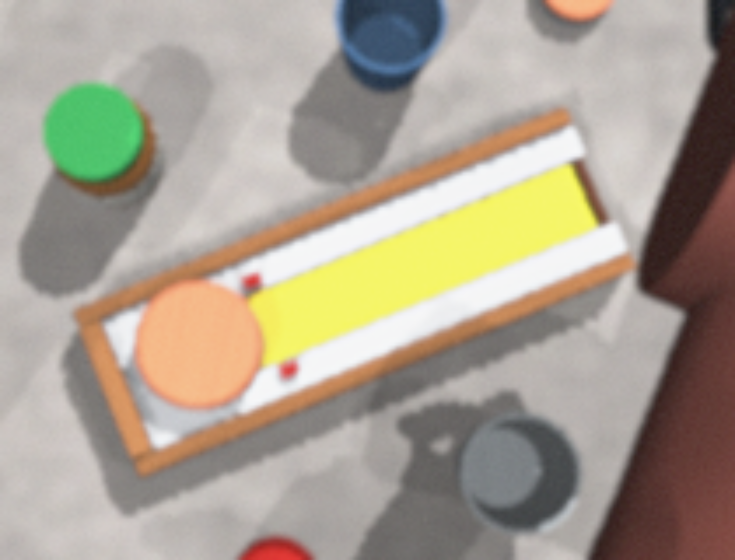

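The tin (198,343) sits in the bay at dock y ≈ 50 mm and x ≈ 4 mm. The teeth at (252,282) and (289,369) are up behind it, and the neighbours haven't moved.

```bash
python3 -c "
from station import ctrl;print(ctrl.finish_job())"
```

```text
the job is handed in; nothing more can be done
None
```

I handed the job in with the tin in the closed-end bay (dock y about 50 mm, x about 4 mm), the bar up with its teeth behind it, and the cups, jar and bottle not visibly moved; the hand-in returned no verdict.

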